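Close up and lock the spark trap's hatch, then reopen its slide gate

ROBOT

A 6-joint arm with a two-finger parallel gripper is mounted at the origin on the work surface. World frame = base frame: x ahead of the robot, y to its left, z up, the work surface at z = 0. Lengths are in m, angles in rad, forces in N, time in s.
With the tool pointing down it reaches from about 0.4 to 0.825 m from the base axis. Payload 7 kg.
Tool frame: the origin (TCP) lies midway between the tips of the shut fingers; the grasp point (between the pads) lies manip.grasp_offset behind it (manip.grasp_offset is the distance from the TCP to the grasp point, in m); z points along the fingers, y is the line along which they close (so a half turn about z gives the same grasp; the last joint's range is limited). The gripper opens to 85 mm and grips with 20 to 120 N. Pads are 22 mm wide; open, the fingers measure 114 mm over their backs; the gripper's body (76 mm by 85 mm) begins 54 mm behind the grasp point. The pads swing forward as they close: fully open they stand 13 mm farther back than shut.
Start: joints at [-0.827, 0.359, 0.012, 0, -1.224, -0.288], TCP at [0.297, -0.606, 0.231] pointing down, gripper open.
Joint ranges: [-3.07, 3.07], [-1.43, 2.12], [-1.02, 1.25], [-3.03, 1.67], [-3.05, -0], [-3.03, 3.03]. Speed limits (rad/s): [2.39, 2.39, 3.01, 3.14, 3.14, 3.14].

INTERFACE

Orientations are given as [roll, pitch, yaw] about the fixed x, y, z axes, in that order (R = Rz(yaw) Ry(pitch) Rx(roll)).
In Python, from workcell import monitor, optics, manip gives the robot as it stands.
- The arm moves only by the tool send_rows, never from a script. Its argument "commands" is a list of rows, each a list of 5 numbers: the shift along the world's x, y, z in cm, then the turn about the world's z in rad, then the closure, from -1 (fully open) to 1 (shut). In form: [[tx, ty, tz, roll, fingers], ...]. A call has 1 to 10 rows; each row is the pose to reach, as a shift and turn from the pose commanded when the call began; what a row does not reach only later rows make up. A row lasts 1/10 s, in which the tool goes at most 50 mm and 8.59 degrees, less where a joint would pass 70% of its speed; a pose out of reach is approached as far as the arm can. A call with a gripper value outside its range is refused whole. The fingers move at their own pace and stop on an object; "force" is the grip in N (left out, the last holds). Time passes only in rows, so rows that repeat a pose let the fingers close. It gives the time, the measured TCP pose, the force, the opening and the grip force at its end, in the units of the state.
- monitor.sense(): the state, without advancing time (a new reading comes with each control period).
- optics.camera(name): name is "side" or "top" or "wrist"; returns a dict with "frame" (400x640x3 uint8, red, green, blue), "mtx" (3x3 intrinsics, pixels), "view" (4x4, takes a point from world to camera coordinates); the wrist camera has in their place "mount" (4x4, takes a point from camera to tool coordinates, whose origin is the TCP and whose axes are the flange's). Camera axes: x right, y down, z forward; pixel columns grow to the right and rows downward; lengths in m; the calibration is good to about 2 mm. A picture is of the moment at which its call begins: read the wrist's pose just before it. There is no depth.
- manip.hand_in(): hands the job in; it is judged then, once.
The state is a dict: "time": time; "qpos": joint angles; "qvel": joint speeds; "joint_efforts": joint torques, N m; "position": TCP position; "orientation": TCP orientation; "wrist_force": force on the tool from outside, world axes, zero at the start; "ft_torque": the same for the moment, N m; "gripper_width": opening from 0.0 (shut) to 1.0 (fully open); "grip_force": force on a finger pad.
Only numpy, scipy, OpenCV 4.12 (cv2) and the standard library are available. Lean on these libraries where they do the work, as an engineer would, in place of code of your own. Each camera call takes 0.05 s, during which the arm holds its last target. There are 200 camera calls.

TASK

The grinder's spark trap has just been cleaned out and must go back into service. Swing its blue lid fully shut without slamming it, turn the wing knob clockwise until the red wing points squarely at the red mark on the front edge (so that the tongue below lies behind the frame), and only then pull the yellow tab of the slide gate out to its stop. Leave everything else on the bench where it lies.

Things in the scene. Friction and masses are not known exactly. Their poses are not given: they have to be found in the camera images.
- trap: Spark trap, a grey steel box fixed to the bench, 210 deep (x) x 240 wide (y) x 120 mm high, open at the top inside an aluminium frame. Origin at the centre of its underside, on the bench; its x axis points from the front (robot side) to the back, y to the left, z up; it may be yawed. On its left side (y 120 to 300 mm) are the gate housing (x -30 to +90 mm, y 144 to 186 mm, top at 115 mm) and a metal hose, 100 mm high; on its right side a capped stub sticks out 24 mm.
- hinge_line (a point): Middle of the lid's hinge line at the back of the trap, at (95, 0, 123) mm in the trap's frame. The hinge line runs along the trap's y.
- hatch_lid (a joint): Angle of the blue lid (188 mm from hinge to free edge, 212 mm wide, 6 mm thick, 0.6 kg), rad. 0 = shut flat on the frame (its top then 126 mm above the bench); positive = front free edge raised, up to 1.35. It stands open at the start, leaning up with its outer face to the back and top. A stiff friction hinge keeps it wherever it is left; pushing the free edge shut takes about 1 to 5 N.
- lid_edge (a point): Middle of the lid's front free edge, on the outer (knob) face; 188 mm from the hinge line.
- wing_knob (a joint): Angle of the wing knob on the lid, rad, growing clockwise seen from outside (from above when shut). 0 = red wing and hidden tongue point to the trap's right (-y), unlocked; 1.57 = they point square to the front edge (-x), tongue below the front lip, locked. Can turn from -0.2 to 2.1, so it can be turned too far. Friction torque 0.08 N m; it stays where it is left. Between about 0.6 and 2.1 the tongue stops the lid from closing or opening.
- knob_grip (a point): Middle of the wing knob's wings, on the turning axis, 28 mm above the lid's outer face. The axis is 140 mm from the hinge line, 48 mm behind the free edge, half-way across the lid. The upright wing plate is 65 mm long, 9 mm thick and spans 17 to 42 mm above the lid; one wing end (the one over the tongue) is red, the other black. Red dashes on lid and frame in front of the knob show where the red wing must point.
- slide_gate (a joint): Travel of the slide gate, m. 0 = pushed in (duct shut), 0.060 = pulled out to its stop (duct open). It moves along the trap's -x (towards the front), friction 3 N, and stays where it is left.
- gate_tab (a point): Point on the gate's upright yellow tab, 110 mm above the bench, on the middle of the tab's thickness and width. The tab is 8 mm thick (x), 36 mm wide (y) and reaches from 30 to 135 mm above the bench; with the gate at 0 it stands at (-85, 165) mm in the trap's frame. Behind the tab there are 51 mm or more of free space up to the gate housing, above the gate's 4 mm thick blade (whose top edge is 75 mm above the bench).
- jig: Blue and aluminium grinding jig lying to the right of the trap, about 150 x 100 x 85 mm, with a steel knife blank clamped in it; origin under its centre. Leave alone.
- bench_brush: Brush lying in front of the trap. Leave alone.
- pin_tin: Low steel tin, diameter 68, 55 mm high, front right of the trap. Leave alone.
- oil_bottle: Yellow bottle, diameter 52, 130 mm high, front right of the trap. Leave alone.
- scale_a: Dark wooden handle scale, 38 x 125 x 10 mm, front left of the trap. Leave alone.
- scale_b: A second handle scale like it, beside the first. Leave alone.
- screwdriver: Screwdriver lying to the front front left of the trap. Leave alone.

How it is judged:
On the way, in this order (a step that is already met when the one before it is completed fails the run):
1. the lid is shut (value of joint hatch_lid below 0.03 rad), for 0.2 s.
2. the knob is turned to locked with the lid shut (value of joint hatch_lid below 0.03 rad and value of joint wing_knob between 1.3 and 1.85 rad), for 0.2 s.
3. the slide gate is pulled out (all of step 2 and value of joint slide_gate above 0.052 m), for 0.2 s.
At the end, for the whole second after the job is handed in: The lid is shut (within 0.03 rad), the wing knob stands between 1.30 and 1.85 rad (red wing within about 16 degrees of square to the front edge), and the slide gate is out by more than 52 mm of its 60 mm (all of step 3); the robot touches nothing.
It fails at once if the lid is slammed (faster than 2.5 rad/s) (velocity of joint hatch_lid below -2.5 rad/s).
It fails at once if the gate is pulled out beyond 30 mm before the knob is locked (value of joint slide_gate above 0.03 m and value of joint wing_knob below 1.2 rad).
It fails at once if something else on the bench is moved by more than 30 mm (distance of any of jig, bench_brush, pin_tin, oil_bottle, scale_a, scale_b, screwdriver from where it was at the start of the episode above 0.03 m).
It also fails if it takes over 51 s, if anything falls off the work surface, if the arm or the gripper's body presses on something with over 40 N, if the wrist force passes 120 N, or if a joint passes its speed limit or range.

## Working session

There is one attempt and no reset: what is moved stays moved. The work goes in short steps, Python scripts to look and compute and a tool call to move; the robot and the scene stay as the last step left them, time stands still between calls to the robot, and variables do not carry over. Pictures are saved under pics/ and viewed, at most 10 in all, crops included, and the job is handed in when it is done.

Besides the shell and the picture viewer there is one more tool, called as a command line: name --pt "numbers of a row" for each row, then --argument value for the rest. send_rows: Moves the arm, as the interface text tells. Its arguments: {"type":"object","properties":{"commands":{"type":"array"},"force":{"type":"number"}},"required":["commands"]}

```bash
mkdir -p pics
cat > h.py <<'E'
import numpy as np, cv2
from workcell import monitor, optics, manip
def ray(c,u,v):
    V=np.array(c["view"]);R=V[:3,:3];t=V[:3,3]
    d=R.T@np.linalg.solve(np.array(c["mtx"]),[u,v,1.]);return -R.T@t,d
def onz(c,u,v,z):
    o,d=ray(c,u,v);return o+d*(z-o[2])/d[2]
def proj(c,p):
    V=np.array(c["view"]);q=np.array(c["mtx"])@(V[:3,:3]@np.array(p)+V[:3,3]);return q[:2]/q[2]
def save(c,n): cv2.imwrite("pics/"+n+".png",c["frame"][:,:,::-1])
E
python3 - <<'E'
from h import *
for n in("side","top"):
    c=optics.camera(n);save(c,n+"0");print(n,ray(c,320,200)); np.savez(n+"0.npz",**{k:np.array(c[k]) for k in("frame","mtx","view")})
s=monitor.sense();print(s, manip.grasp_offset)
E
```

```text
side (array([0.22025683, 0.89226176, 1.02408934]), array([ 0.25775877, -0.68797181, -0.67880854]))
top (array([4.45421947e-01, 1.14514240e-03, 1.15122016e+00]), array([ 0.10797686,  0.00892147, -0.99427192]))
{'time': 0.1, 'qpos': array([-8.26899014e-01,  3.59313450e-01,  1.11566971e-02, -3.05076949e-04,
       -1.22409007e+00, -2.88134155e-01]), 'qvel': array([ 0.00063756, -0.00226275,  0.00253332,  0.00131978, -0.00035294,
       -0.00022985]), 'joint_efforts': array([-4.64094235e-03, -5.84763122e+01,  2.94108135e+01,  6.95470288e+00,
       -3.21701613e-03,  7.57792634e-06]), 'position': array([ 0.29691   , -0.60571972,  0.23046187]), 'orientation': array([ 3.14012045e+00, -1.37231350e-04, -2.68593327e+00]), 'wrist_force': array([0.17278565, 0.27929216, 0.11393539]), 'ft_torque': array([0.04167557, 0.01656907, 0.01081476]), 'grip_force': 0.0, 'gripper_width': 1.0003167237727992} 0.0187
```

View pics/side0.png

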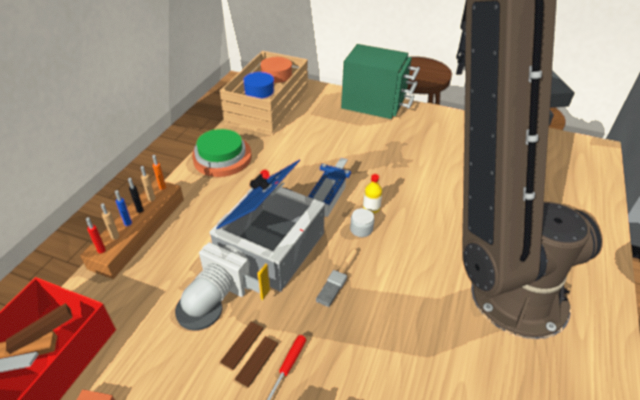

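View pics/top0.png

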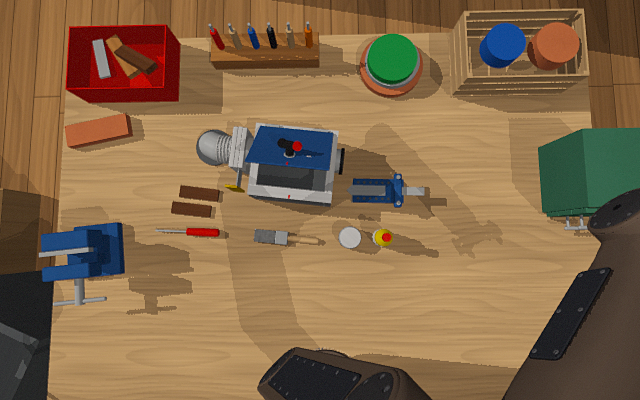

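The side view shows the trap around (265,230), with its lid leaning open and the yellow tab at (264,281). In the top view the frame's corners are near (249,198), (331,205), (338,130) and (257,123), and the tab is at (234,187). I'll zoom in on both.

Run:
```python
from h import *
a=np.load("top0.npz")["frame"][110:215,190:350];b=np.load("side0.npz")["frame"][150:310,190:350]
im=np.vstack([cv2.resize(a,None,fx=3,fy=3,interpolation=cv2.INTER_CUBIC)]);im2=cv2.resize(b,(320,320),interpolation=cv2.INTER_CUBIC)
im2=np.vstack([im2[:315]])
cv2.imwrite("pics/z1.png",np.hstack([im,im2])[:,:,::-1])
```

```text
(no output)
```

View pics/z1.png

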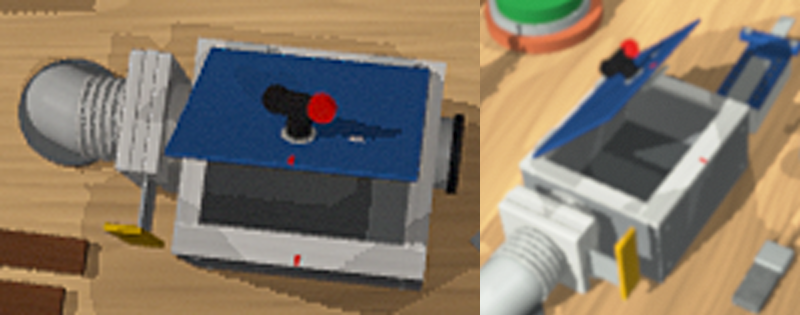

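The zoomed crop (3x, offset 190,110) shows the frame top corners FL(174,250), FR(424,273), BR(445,62) and BL(198,38). The lid's free edge runs (167,155) to (416,180), the red frame mark is at (297,260) and the tab top at (133,234).

```bash
cat >> h.py <<'E'
def load(n): return dict(np.load(n))
E
python3 - <<'E'
from h import *
c=load("top0.npz")
px=lambda u,v:(190+(u+.5)/3-.5,110+(v+.5)/3-.5)
K=dict(FL=(174,250),FR=(424,273),BR=(445,62),BL=(198,38))
P={k:onz(c,*px(*v),.12) for k,v in K.items()}
src=np.array([[-.105,.12],[-.105,-.12],[.105,-.12],[.105,.12]]);dst=np.array([P[k][:2] for k in("FL","FR","BR","BL")])
A=src-src.mean(0);B=dst-dst.mean(0);H=A.T@B;yaw=np.arctan2(H[0,1]-H[1,0],H[0,0]+H[1,1])
R=np.array([[np.cos(yaw),-np.sin(yaw)],[np.sin(yaw),np.cos(yaw)]])
t=dst.mean(0)
print("centre",t,"yaw",yaw,"resid",dst-(src@R.T+t))
T=lambda p:np.r_[R.T@(np.array(p)[:2]-t),p[2]]
W=lambda p:np.r_[R@np.array(p[:2])+t,p[2]]
np.savez("trap.npz",yaw=yaw,t=t)
print("mark",T(onz(c,*px(297,260),.121)))
# yellow tab
for n in("top","side"):
    d=load(n+"0.npz");hsv=cv2.cvtColor(d["frame"],cv2.COLOR_RGB2HSV);m=cv2.inRange(hsv,(18,150,100),(35,255,255))
    k,l,s,ce=cv2.connectedComponentsWithStats(m)
    print(n,[(s[i],ce[i]) for i in range(1,k) if s[i,4]>15])
print("tab pix pred",[proj(c,W(q)) for q in([-.085,.165,.135],[-.085,.183,.135],[-.085,.147,.135])])
# lid angle from edge pts
for u,v in((167,155),(416,180),(291,160)):
    o,d=ray(c,*px(u,v));best=min(((abs(np.hypot(q[0]-.095,q[2]-.123)-.188),tuple(q)) for z in np.arange(.2,.4,.0005) for q in[T(o+d*(z-o[2])/d[2])]))
    q=best[1];print("edge",q,np.arctan2(q[2]-.123,.095-q[0]),W(q))
s=monitor.sense()
print("knob shut world",W((-.045,0,.154)),"tab",W((-.085,.165,.11)))
E
```

```text
centre [0.66964903 0.08661134] yaw -0.10809304024088398 resid [[ 1.41908736e-03 -1.50388997e-03]
 [ 2.87169864e-03  7.66231751e-04]
 [-2.94040313e-03  7.94181872e-04]
 [-1.35038287e-03 -5.65236513e-05]]
mark [-0.10170015  0.00132495  0.121     ]
top [(array([224, 184,  13,   5,  38], dtype=int32), array([229.89473684, 185.81578947])), (array([375, 229,  18,  18, 189], dtype=int32), array([382.51851852, 237.40740741]))]
side [(array([365, 182,  18,  16, 229], dtype=int32), array([373.10043668, 189.93886463])), (array([257, 264,  13,  36, 290], dtype=int32), array([263.3137931 , 281.66206897]))]
tab pix pred [array([231.0399178 , 184.26469977]), array([224.72365184, 183.65572437]), array([237.36387304, 184.87441652])]
edge (np.float64(-0.039354451671862745), np.float64(0.10414246776319394), np.float64(0.25450000000000006)) 0.7746616796803608 [0.64175943 0.19439166 0.2545    ]
edge (np.float64(-0.0404720569244009), np.float64(-0.10373013104753133), np.float64(0.25350000000000006)) 0.7667064334413847 [ 0.6182225  -0.01214715  0.2535    ]
edge (np.float64(-0.03468372355841892), np.float64(0.0003206316690166845), np.float64(0.2590000000000001)) 0.8091673533226693 [0.63520232 0.09067187 0.259     ]
knob shut world [0.62491166 0.09146606 0.154     ] tab [0.60294576 0.25981836 0.11      ]
```

send_rows --pt "1 2 3 -0.06 1" --pt "3 6 5 -0.12 1" --pt "5 10 7 -0.18 1" --pt "7 14 7 -0.24 1" --pt "9 18 7 -0.3 1" --pt "11 22 7 -0.36 1" --pt "13 26 7 -0.42 1" --pt "15 30 7 -0.48 1" --pt "17 34 7 -0.54 1" --pt "18 38 7 -0.56 1"

```text
time: 1.1
position: [0.4779, -0.2242, 0.3008]
orientation: [3.142, -0.001, 3.035]
wrist_force: [0.4, -0.4, 0.3]
gripper_width: -0.001
grip_force: 0.0
```

send_rows --pt "2 4 0 0 1" --pt "4 8 0 0 1" --pt "6 12 0 0 1" --pt "8 16 0 0 1" --pt "10 20 0 0 1" --pt "12 24 0 0 1" --pt "14 28 0 0 1" --pt "16.1 31.6 0 0 1" --pt "16.1 31.6 0 0 1" --pt "16.1 31.6 0 0 1"

```text
time: 2.1
position: [0.638, 0.0909, 0.3]
orientation: [-3.141, -0.002, 3.039]
wrist_force: [-0.4, -0.3, -0.7]
gripper_width: -0.003
grip_force: 0.0
```

send_rows --pt "0 0 -1.5 0 1" --pt "0 0 -3 0 1" --pt "0 0 -4.2 0 1" --pt "-0.6 0.1 -5 0 1" --pt "-1.3 0.1 -5.9 0 1" --pt "-2 0.2 -6.8 0 1" --pt "-2.5 0.2 -7.6 0 1" --pt "-3 0.3 -8.5 0 1" --pt "-3.4 0.3 -9.3 0 1" --pt "-3.8 0.4 -10.1 0 1"

```text
time: 3.1
position: [0.6001, 0.0935, 0.2001]
orientation: [3.142, 0.001, 3.037]
wrist_force: [-0.2, -1.0, 1.3]
gripper_width: 0.001
grip_force: 0.9
```

send_rows --pt "-0.3 0 -0.9 0 1" --pt "-0.6 0.1 -1.8 0 1" --pt "-0.9 0.1 -2.7 0 1" --pt "-1.1 0.1 -3.6 0 1" --pt "-1.2 0.1 -4.5 0 1" --pt "-1.3 0.1 -5.4 0 1" --pt "-1.4 0.2 -6.2 0 1" --pt "-1.5 0.2 -6.8 0 1" --pt "-1.5 0.2 -7.1 0 1" --pt "-1.5 0.2 -7.2 0 1"

```text
time: 4.1
position: [0.5849, 0.0959, 0.1279]
orientation: [-3.141, -0.001, 3.037]
wrist_force: [-1.0, -0.4, 1.6]
gripper_width: -0.003
grip_force: 0.7
```

send_rows --pt "0 0 -0.2 0 1" --pt "0 0 -0.4 0 1" --pt "0 0 -0.4 0 1"

```text
time: 4.4
position: [0.5851, 0.0959, 0.126]
orientation: [3.142, 0.001, 3.038]
wrist_force: [-6.5, -0.1, 12.5]
gripper_width: -0.003
grip_force: 6.7
```

Run:
```python
from h import *
for n in("top","side"):
    c=optics.camera(n);np.savez(n+"1.npz",**{k:np.array(c[k]) for k in("frame","mtx","view")})
    if n=="top":a=c["frame"][110:215,190:350]
    else:b=c["frame"][150:310,190:350]
im=cv2.resize(a,None,fx=3,fy=3,interpolation=cv2.INTER_CUBIC);im2=cv2.resize(b,(315,315),interpolation=cv2.INTER_CUBIC)
cv2.imwrite("pics/z2.png",np.hstack([im,im2])[:,:,::-1])
```

```text
(no output)
```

View pics/z2.png

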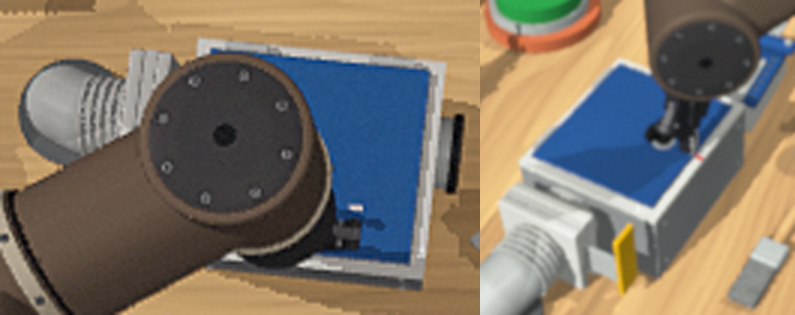

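The lid is shut: contact at z = 0.126 with 12.5 N, and the side view shows it lying flat. Next I rise, rotate for the knob and open the fingers.

send_rows --pt "0 0 2 0 1" --pt "0 0 6 0 1" --pt "0 0 10 0.14 0" --pt "0 -0.2 12 0.28 -1" --pt "0 -0.5 13 0.42 -1" --pt "0 -0.5 13 0.56 -1" --pt "0 -0.5 13 0.7 -1" --pt "0 -0.5 13 0.84 -1" --pt "0 -0.5 13 0.98 -1" --pt "0 -0.5 13 1.12 -1"

```text
time: 5.5
position: [0.5851, 0.0909, 0.2543]
orientation: [-3.142, 0.0, -2.12]
wrist_force: [0.0, -0.5, 0.4]
gripper_width: 1.006
grip_force: 0.0
```

send_rows --pt "0 0 0 0.14 -1" --pt "0 0 0 0.28 -1" --pt "0 0 0 0.42 -1" --pt "0 0 0 0.45 -1" --pt "0 0 0 0.45 -1"

```text
time: 6.0
position: [0.5851, 0.0909, 0.2543]
orientation: [3.142, 0.0, -1.678]
wrist_force: [0.2, 0.4, 0.7]
gripper_width: 0.999
grip_force: 0.0
```

Run:
```python
from h import *
from scipy.spatial.transform import Rotation as Ro
s=monitor.sense();c=optics.camera("wrist");save(c,"w1")
T=np.eye(4);T[:3,:3]=Ro.from_euler("xyz",s["orientation"]).as_matrix();T[:3,3]=s["position"]
view=np.linalg.inv(T@np.array(c["mount"]))
np.savez("w1.npz",frame=c["frame"],mtx=c["mtx"],view=view)
print(s["position"],s["orientation"],s["qpos"])
c=load("w1.npz");k=np.load("trap.npz")
hsv=cv2.cvtColor(c["frame"],cv2.COLOR_RGB2HSV);m=cv2.inRange(hsv,(0,150,80),(8,255,255))|cv2.inRange(hsv,(172,150,80),(180,255,255))
n,l,st,ce=cv2.connectedComponentsWithStats(m)
for i in range(1,n):
    if st[i,4]>15: print(st[i],ce[i],onz(c,*ce[i],.154),onz(c,*ce[i],.126))
```

```text
[0.58505168 0.09091706 0.25428164] [ 3.14156970e+00  1.02305975e-04 -1.67818931e+00] [ 4.83999359e-01  2.09171197e-01 -1.42481059e-01 -1.04098049e-04
 -1.21910609e+00 -5.91356483e-01]
[264 166  18  32 383] [272.61096606 181.53002611] [0.61717517 0.07325136 0.154     ] [0.62194075 0.08074571 0.126     ]
[331 191  11   6  64] [336.       193.421875] [0.5698014  0.08792938 0.154     ] [0.56911451 0.0971131  0.126     ]
[316 194  14   4  54] [322.25925926 195.5       ] [0.58055233 0.08848449 0.154     ] [0.58110282 0.09773209 0.126     ]
[406 314  20  64 881] [414.1123723  345.97616345] [0.51137944 0.24238297 0.154     ] [0.50396849 0.26934346 0.126     ]
```

View pics/w1.png

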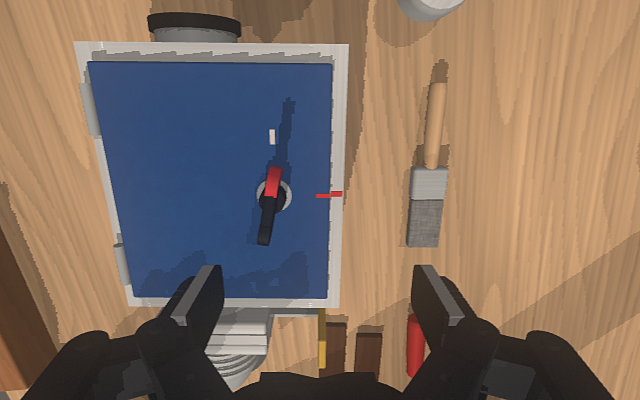

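The wrist picture shows the wing from its red end (274,167) to its black end (264,244), and the red marks at (322,195) and (336,193).

Run:
```python
from h import *
c=load("w1.npz")
a=onz(c,275,167.5,.168);b=onz(c,264.5,241,.168);print(a,b,(a+b)/2,np.linalg.norm(a-b))
d=a-b;print("dir",np.arctan2(d[1],d[0]), "knob angle",-.108-np.pi/2-np.arctan2(d[1],d[0]))
q=[onz(c,*p,.126) for p in((88,62),(332,63),(327,298),(134,298))]
for p in q:print(p)
```

```text
[0.61154972 0.05944005 0.168     ] [0.62809898 0.11574338 0.168     ] [0.61982435 0.08759172 0.168     ] 0.05868511877473756
dir -1.8566754274809856 knob angle 0.17787910068608892
[ 0.74737991 -0.02755985  0.126     ]
[ 0.56296129 -0.00708386  0.126     ]
[0.58714638 0.20219713 0.126     ]
[0.77305716 0.18238262 0.126     ]
```

send_rows --pt "3.75 0 0 -0.14 0.2" --pt "3.75 0 -2 -0.17 0.2" --pt "3.75 0 -5 -0.17 0.2" --pt "3.75 0 -8 -0.17 0.2" --pt "3.75 0 -10.5 -0.17 0.2" --pt "3.75 0 -11.7 -0.17 0.2" --pt "3.75 0 -11.7 -0.17 0.5" --pt "3.75 0 -11.7 -0.17 0.7" --force 30

```text
time: 6.85
position: [0.6224, 0.0905, 0.1369]
orientation: [3.141, -0.001, -1.847]
wrist_force: [3.5, -3.6, -11.7]
gripper_width: 0.238
grip_force: 29.7
```

send_rows --pt "0 0 0 0 0.8" --pt "0 0 0 0 1" --pt "0 0 0 0 1" --pt "0 0 0 0 1"

```text
time: 7.25
position: [0.6224, 0.0905, 0.1373]
orientation: [3.141, -0.0, -1.846]
wrist_force: [3.4, -4.1, -12.0]
gripper_width: 0.237
grip_force: 29.7
```

20 mm means the fingers are on the round hub, so I'll open, rise 11 mm and regrip on the plate.

send_rows --pt "0 0 0 0 0.2" --pt "0 0 0 0 0.2" --pt "0 0 0.6 0 0.2" --pt "0 0 1.1 0 0.2" --pt "0 0 1.1 0 0.5" --pt "0 0 1.1 0 1" --pt "0 0 1.1 0 1" --pt "0 0 1.1 0 1"

```text
time: 8.05
position: [0.6228, 0.0911, 0.1484]
orientation: [-3.141, 0.0, -1.846]
wrist_force: [-0.6, 0.6, 1.8]
gripper_width: 0.097
grip_force: 33.2
```

The opening is now 8–9 mm, so the plate is gripped square. Turning clockwise by 1.40.

send_rows --pt "0 0 0 -0.14 1" --pt "0 0 0 -0.28 1" --pt "0 0 0 -0.42 1" --pt "0 0 0 -0.56 1" --pt "0 0 0 -0.7 1" --pt "0 0 0 -0.84 1" --pt "0 0 0 -0.98 1" --pt "0 0 0 -1.12 1" --pt "0 0 0 -1.26 1" --pt "0 0 0 -1.4 1"

```text
time: 9.05
position: [0.6222, 0.0918, 0.1481]
orientation: [3.141, -0.001, 3.032]
wrist_force: [-2.4, 4.5, 1.8]
gripper_width: 0.093
grip_force: 33.2
```

send_rows --pt "0 0 0 0 1" --pt "0 0 0 0 1" --pt "0 0 0 0 0.2" --pt "0 0 0 0 0.2" --pt "0 0 2 0 0.2" --pt "0 0 6 0 0.2" --pt "0 0 10 0 0.2" --pt "-3 0 10 0.14 0.2" --pt "-4 0 10 0.2 0.2" --pt "-4 0 10 0.2 0.2"

```text
time: 10.05
position: [0.5816, 0.0906, 0.2491]
orientation: [3.141, 0.001, -3.044]
wrist_force: [0.2, -0.5, -0.2]
gripper_width: 0.401
grip_force: 0.0
```

Run:
```python
from h import *
s=monitor.sense();c=optics.camera("wrist");save(c,"w2")
from scipy.spatial.transform import Rotation as Ro
T=np.eye(4);T[:3,:3]=Ro.from_euler("xyz",s["orientation"]).as_matrix();T[:3,3]=s["position"]
np.savez("w2.npz",frame=c["frame"],mtx=c["mtx"],view=np.linalg.inv(T@np.array(c["mount"])));print(s["position"],s["orientation"])
```

```text
[0.58157447 0.09057021 0.24906539] [ 3.14125798e+00  7.98240187e-04 -3.04389799e+00]
```

View pics/w2.png

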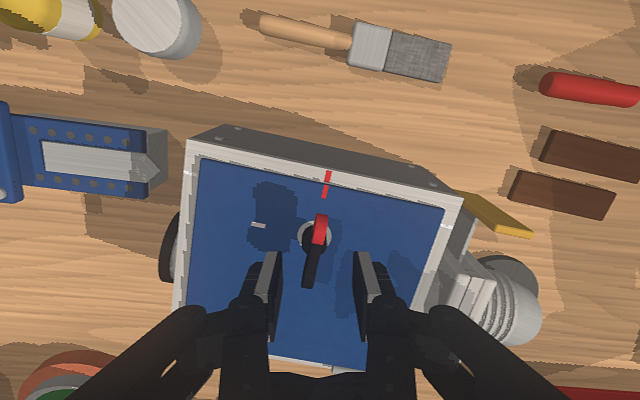

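The red wing points straight at the red marks: wing (308,286)→(322,216), marks (324,192)→(328,172). Now the gate tab.

send_rows --pt "0.2 1.7 1 0.14 0.2" --pt "0.4 3.4 1 0.28 0.2" --pt "0.6 5.1 1 0.42 0.2" --pt "0.8 6.8 1 0.56 0.2" --pt "1 8.5 1 0.7 0.2" --pt "1.2 10.2 1 0.84 0.2" --pt "1.5 12 1 0.98 0.2" --pt "1.8 14 1 1.12 0.2" --pt "2.1 16 1 1.26 0.2" --pt "2.1 16.9 1 1.37 0.2"

```text
time: 11.1
position: [0.6044, 0.2613, 0.257]
orientation: [3.141, -0.001, -1.671]
wrist_force: [-0.0, 0.3, 0.0]
gripper_width: 0.401
grip_force: 0.0
```

send_rows --pt "0 0 0 0 0.2" --pt "0 0 -3 0 0.2" --pt "0 0 -6 0 0.2" --pt "0 0 -8 0 0.2" --pt "0 0 -8 0 0.2"

```text
time: 11.6
position: [0.6022, 0.2582, 0.1746]
orientation: [3.137, -0.004, -1.681]
wrist_force: [-0.4, -0.0, 0.3]
gripper_width: 0.399
grip_force: 0.0
```

Run:
```python
from h import *
s=monitor.sense();c=optics.camera("wrist");save(c,"w3");print(s["position"],s["orientation"],s["qpos"])
```

```text
[0.60224397 0.25817011 0.17463734] [ 3.1368174  -0.00408913 -1.68059492] [ 7.01661008e-01  3.68508526e-01 -1.06336115e-01 -7.26694398e-04
 -1.10220507e+00 -8.11139144e-01]
```

View pics/w3.png

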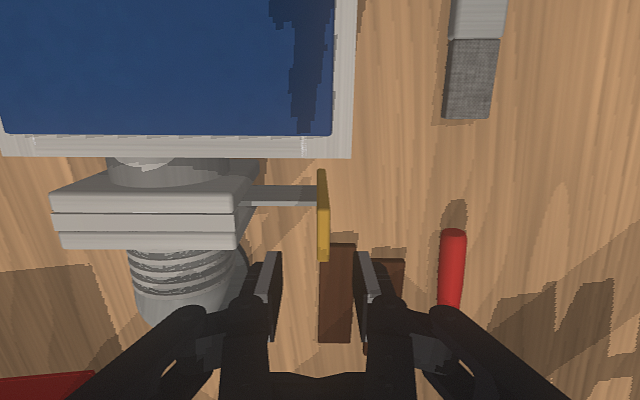

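The tab (column 322) lies midway between the fingers (275 and 365). I'll descend and grip.

send_rows --pt "0 0 -3 0 0.2" --pt "0 0 -5.5 0 0.2" --pt "0 0 -7.3 0 0.2" --pt "0 0 -7.3 0 0.5" --pt "0 0 -7.3 0 1" --pt "0 0 -7.3 0 1" --pt "0 0 -7.3 0 1"

```text
time: 12.35
position: [0.6024, 0.2598, 0.1062]
orientation: [3.14, -0.0, -1.678]
wrist_force: [-5.7, 0.8, -3.6]
gripper_width: 0.086
grip_force: 31.3
```

send_rows --pt "-0.5 0.05 0 0 1" --pt "-1.2 0.15 0 0 1" --pt "-2 0.2 0 0 1" --pt "-2.8 0.3 0 0 1" --pt "-3.6 0.4 0 0 1" --pt "-4.4 0.5 0 0 1" --pt "-5.2 0.55 0 0 1" --pt "-5.8 0.65 0 0 1" --pt "-6.1 0.65 0 0 1" --pt "-6.1 0.65 0 0 1"

```text
time: 13.35
position: [0.5427, 0.2669, 0.1062]
orientation: [-3.14, 0.001, -1.675]
wrist_force: [0.7, -2.1, 6.8]
gripper_width: 0.084
grip_force: 33.6
```

send_rows --pt "0 0 0 0 0.4" --pt "0 0 0 0 0.2" --pt "0 0 0 0 0.2" --pt "0 0 3 0 0.2" --pt "0 0 7 0 0.2" --pt "0 0 11 0 0.2" --pt "-3 0 13 0 0.2" --pt "-6 0 13 0 0.2" --pt "-6 0 13 0 0.2"

```text
time: 14.25
position: [0.4802, 0.2665, 0.2364]
orientation: [-3.142, 0.002, -1.675]
wrist_force: [0.4, 0.5, 0.1]
gripper_width: 0.401
grip_force: 0.0
```

Run:
```python
from h import *
c=optics.camera("side");t=optics.camera("top");k=np.load("trap.npz");y=float(k["yaw"])
R=np.array([[np.cos(y),-np.sin(y)],[np.sin(y),np.cos(y)]]);W=lambda p:np.r_[R@np.array(p[:2])+k["t"],p[2]]
hsv=cv2.cvtColor(c["frame"],cv2.COLOR_RGB2HSV);m=cv2.inRange(hsv,(18,150,100),(35,255,255))
n,l,st,ce=cv2.connectedComponentsWithStats(m)
print([(st[i],ce[i]) for i in range(1,n) if st[i,4]>40])
print("pred 0",proj(c,W((-.085,.165,.0825))),"60",proj(c,W((-.145,.165,.0825))))
a=cv2.resize(t["frame"][110:215,190:350],None,fx=2.5,fy=2.5,interpolation=cv2.INTER_CUBIC);b=cv2.resize(c["frame"][150:310,190:350],None,fx=2.4,fy=2.4,interpolation=cv2.INTER_CUBIC)
h=max(len(a),len(b));a=np.pad(a,((0,h-len(a)),(0,0),(0,0)));b=np.pad(b,((0,h-len(b)),(0,0),(0,0)))
cv2.imwrite("pics/end.png",np.hstack([a,b])[:,:,::-1])
```

```text
[(array([278, 272,  12,  38, 292], dtype=int32), array([283.58561644, 290.11643836]))]
pred 0 [262.42850873 280.26914676] 60 [283.60882166 289.77414456]
```

View pics/end.png

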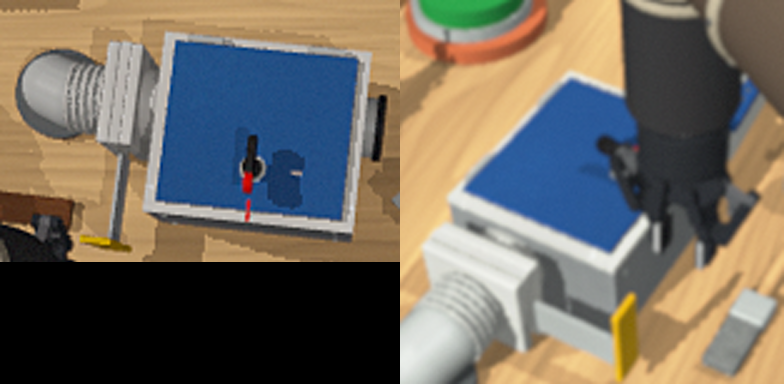

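The lid is shut and the wing points at the mark. The tab is at (283.6,290.1), where 60 mm travel predicts (283.6,289.8). The change from the first image suggests only about 57 mm and no stop was felt, so I'll regrip and pull gently to the stop.

send_rows --pt "3 0 0 0 0.2" --pt "6 0 0 0 0.2" --pt "6 0 -3 0 0.2" --pt "6 0 -7 0 0.2" --pt "6 0 -11 0 0.2" --pt "6 0 -13 0 0.2" --pt "6 0 -13 0 0.5" --pt "6 0 -13 0 1" --pt "6 0 -13 0 1" --pt "6 0 -13 0 1"

```text
time: 15.35
position: [0.5426, 0.2664, 0.1052]
orientation: [3.141, 0.001, -1.677]
wrist_force: [3.6, 0.4, -13.4]
gripper_width: 0.086
grip_force: 33.0
```

send_rows --pt "-0.2 0 0 0 1" --pt "-0.4 0 0 0 1" --pt "-0.6 0.1 0 0 1" --pt "-0.6 0.1 0 0 1"

```text
time: 15.75
position: [0.5422, 0.2667, 0.1054]
orientation: [-3.134, 0.001, -1.676]
wrist_force: [35.9, -9.8, -32.0]
gripper_width: 0.086
grip_force: 33.1
```

The arm did not move and met 36 N, so the gate is at its stop. I'll ease off, release and retreat.

send_rows --pt "0.5 -0.1 0 0 1" --pt "0.5 -0.1 0 0 0.4" --pt "0.5 -0.1 0 0 0.2" --pt "0.5 -0.1 0 0 0.2" --pt "0.5 -0.1 3 0 0.2" --pt "0.5 -0.1 7 0 0.2" --pt "0.5 -0.1 11 0 0.2" --pt "-3 0 14 0 0.2" --pt "-5 0 14 0 0.2" --pt "-5 0 14 0 0.2"

```text
time: 16.75
position: [0.4849, 0.2679, 0.248]
orientation: [-3.139, 0.004, -1.674]
wrist_force: [-0.7, -1.0, -0.4]
gripper_width: 0.399
grip_force: 0.0
```

Run:
```python
from h import *
c=optics.camera("side")
hsv=cv2.cvtColor(c["frame"],cv2.COLOR_RGB2HSV);m=cv2.inRange(hsv,(18,150,100),(35,255,255))
n,l,st,ce=cv2.connectedComponentsWithStats(m)
print([(st[i],ce[i]) for i in range(1,n) if st[i,4]>40],monitor.sense()["wrist_force"])
if any(abs(ce[i]-[283.6,290.1]).max()<1 for i in range(1,n)): print(manip.hand_in())
```

```text
[(array([278, 272,  11,  38, 297], dtype=int32), array([283.31986532, 289.97979798]))] [ 0.27403438 -0.52491349 -0.5710701 ]
the job is handed in; nothing more can be done
None
```

The lid is shut, the red wing points at its mark, the slide gate is out at its stop, and the job is handed in at about 17 s; the hand-in returned no verdict.

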